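Clip the bender's swing arm onto its post and park it on the stop

ROBOT

A 7-joint arm with a two-finger parallel gripper is mounted at the origin on the work surface. World frame = base frame: x ahead of the robot, y to its left, z up, the work surface at z = 0. Lengths are in m, angles in rad, forces in N, time in s.
With the tool pointing down it reaches from about 0.425 to 0.875 m from the base axis. Payload 8.4 kg.
Tool frame: the origin (TCP) lies on the centre line of the jaws, within the pads' length; the fingertips stand r.tip_extent ahead of it and the grasp point (between the pads) lies 6 mm ahead of it (r.tip_extent is the distance from the TCP to the fingertips, in m); z points along the fingers, y is the direction in which the jaws open and shut (so a half turn about z gives the same grasp; the last joint's range is limited). The gripper opens to 87 mm and grips with 3 to 60 N. Pads are 19 mm wide; open, the fingers measure 117 mm over their backs; the gripper's body (75 mm by 190 mm) begins 51 mm behind the grasp point.
Start: joints at [1.042, 0.333, 0.04, 1.465, -0.013, 1.343, -0.059], TCP at [0.271, -0.591, 0.248] pointing down, gripper open.
Joint ranges: [-2.58, 2.58], [-0.38, 2.09], [-1.3, 1.39], [0.25, 2.4], [-1.5, 4.64], [0.08, 2.09], [-2.65, 2.65]. Speed limits (rad/s): [2.22, 2.22, 2.79, 2.79, 3.14, 3.14, 3.14].

INTERFACE

Orientations are given as a 3x3 rotation matrix whose columns are the frame's x, y, z axes.
In Python, from plant import r gives the robot as it stands. The module is installed in compiled form; this text tells all that it offers.
- The arm moves only by the tool apply_moves, never from a script. Its argument "targets" is one flat list of numbers, 5 for each row, row after row: the opening, from 0 (shut) to 1 (fully open), then the shift along the tool's x, y, z in mm, then the turn about the tool's z in rad. A call has 1 to 10 rows; each row shifts and turns the pose as measured when the row begins, along the tool's axes as they then stand; what a row does not reach is not made up. A row lasts 1/12 s, in which the tool goes at most 41.7 mm and 7.16 degrees, less where a joint would pass 70% of its speed; a pose out of reach is approached as far as the arm can. A call is refused whole if a number of a shift passes 41.7 or a number of a turn 0.125, either way. A call with a gripper value outside its range is refused whole. The fingers move at their own pace and stop on an object; "force" is the grip in N (left out, the last holds). Time passes only in rows, so rows that do not move let the fingers close. It gives the time, the measured TCP pose, the force and the opening at its end, in the units of the state.
- r.sense(): the state, without advancing time (a new reading comes with each control period).
- r.snapshot(name): name is "scene" or "top" or "wrist"; returns the picture (400x640x3 uint8, blue, green, red); there is no depth.
- r.camera_info(name): a dict with "K" (3x3 intrinsics, pixels), "rvec" (rotation vector, rad) and "tvec" (3), from world to camera coordinates, as OpenCV has them; the wrist camera has in their place "mount" (4x4, takes a point from camera to tool coordinates, whose origin is the TCP and whose axes are the flange's). Camera axes: x right, y down, z forward; pixel columns grow to the right and rows downward; lengths in m; the calibration is good to about 2 mm. A picture is of the moment at which its call begins: read the wrist's pose just before it. camera_info takes no time and is no camera call.
- r.finish_job(): hands the job in, once; it reports no verdict.
Trained networks look in the newest picture that a camera, given by its name, has taken for a name from the list of things; names that differ only in an ending like _2 or _b are one class to them, and where a whole thing is asked for, a point or a joint stands for the part that bears it (a point fixed in the world has none). Each returns a list of dicts, best first, with "p" (0 to 1); they miss things now and then, are a little off and sometimes report something else, mostly with a low value. They report only what shows in the picture. A call takes as long as a camera call.
- r.masks_of(thing, camera): "pixels" (400x640 bool, what is visible of it) and "rect" ([left, top, right, bottom] in pixels, round what is visible of it).
The state is a dict: "time_s": time; "joint_pos": joint angles; "qd": joint speeds; "joint_efforts": joint torques, N m; "ee_pos": TCP position; "tcp_rot": TCP orientation; "force": force on the tool from outside, world axes, zero at the start; "ft_torque": the same for the moment, N m; "gripper_width": finger opening in m.
Only numpy, scipy, OpenCV 4.12 (cv2) and the standard library are available. Lean on these libraries where they do the work, as an engineer would, in place of code of your own. Each camera call takes 0.05 s, during which the arm holds its last target. There are 200 camera calls.

TASK

The bangle bender has just been put back together: its swing arm sits on the centre post and the yellow R-clip has only been started in the post's cross hole. Push the clip fully home, until its bow springs over and hugs the post, and then swing the arm round until it rests against its stop pin, ready for the next bangle. Leave the other things on the bench where they lie.

Things in the scene. Friction and masses are not known exactly. Their poses are not given: they have to be found in the camera images.
- bender: hand bender bolted to the bench. Sizes in mm. Origin on the bench under its centre post; x = direction in which the clip is pushed (the cross hole's axis), z up. Green base plate, x -60 to 105, y -75 to 91, 16 high (bolt heads to 22). White former of radius 30 on the post up to 38, the arm's hub above it, a steel holding block (50 by 20, top at 38) at y 33 to 53, its screw out to y 88
- post_hole (a point): point on the post's axis at the height where the clip's leg lies, 56 above the bench; axes as the bender's. The steel post, 20 across, stands out of a dark washer (radius 26, top at 54, over the arm's hub of radius 28) and ends at 70. Its cross hole is 5 wide and 5 high, right above the washer
- stop_pin (a point): top centre of the steel stop pin, 10 mm across, 56 mm above the bench, 73 mm from the post's axis
- bend_arm (a joint): angle of the swing arm about the post: 0 when it rests against the stop pin (a hard stop), growing as it swings away, clockwise seen from above, up to 1.9. It turns with light friction (about 0.12 N m) and stays where it is left. At angle q it points along (cos(0.175-q), sin(0.175-q)) in the bender's x, y.
- bar_mid (a point): point on the centre line of the swing arm, 115 from the post's axis, 45 above the bench. The arm is a straight aluminium bar 26 wide and 12 thick (39 to 51 above the bench) out to 175 from the post's axis, then a red grip, 25 thick, to 252. A 21 mm roller hangs under it, 42 from the axis, down to 17
- clip: yellow R-clip of 4 mm round spring wire, lying flat on the washer, its straight leg in the cross hole. Origin on the leg's axis at the point that lies on the post's axis when home; x along the leg to its tip (40 ahead of the origin), z up. The bow, on the -y side, curves round the post and flares out at its end. At the start the clip is 20 to 23 back from home, the bow's end about to meet the post
- clip_eye (a point): centre of the clip's eye, a double coil of 18 outer diameter and 8 height at the clip's rear, 32 behind the clip's origin and 7 to its -y side, 58 above the bench. Push on its rear, along the clip's x; behind it space is free down to the base plate. Going in takes 5 to 8 N; the last few mm the clip springs home by itself, and pushing much harder would force it past its seat
- clip_bow (a joint): springing open of the clip's bow about the eye, rad: 0 relaxed, about 0.1 when spread widest over the post, back near 0 when home
- bench_block: loose square steel bench block, 65 by 65 by 20; origin under its centre
- spare_former: loose white ring-shaped spare former, 48 across, 22 high; origin under its centre
- bangle: loose gold bangle lying flat, 68 across, 9 high; origin under its centre
- burnisher: loose hand tool with a black handle and a steel shaft, lying on the bench; origin under it, handle to its -x

How it is judged:
By the outcome, as a careful person would: the job done as asked, in the order asked, and still so for the second after the job is handed in, with the robot touching nothing.
It also fails if it takes over 48 s, if anything falls off the work surface, if the arm or the gripper's body presses on something with over 40 N, if the wrist force passes 120 N, or if a joint passes its speed limit or range.

## Working session

There is one attempt and no reset: what is moved stays moved. The work goes in short steps, Python scripts to look and compute and a tool call to move; the robot and the scene stay as the last step left them, time stands still between calls to the robot, and variables do not carry over. Pictures are saved under pics/ and viewed, about 8 in all and at most 12, crops included, and the job is handed in when it is done.

Besides the shell and the picture viewer there is one more tool, called after "Call:" in YAML: its name, and indented under it one key for each argument. apply_moves: Moves the arm, as the interface text tells. Its arguments: {"type":"object","properties":{"targets":{"type":"array","items":{"type":"number"}},"force":{"type":"number"}},"required":["targets"]}

```bash
mkdir -p pics; python3 - <<'E'
from plant import r
import cv2,numpy as np
s=r.sense();print(s['ee_pos'],s['tcp_rot'],r.tip_extent,s['force'],s['gripper_width'])
for n in ('scene','top'):
    cv2.imwrite(f'pics/{n}0.png',r.snapshot(n));c=r.camera_info(n);print(n,c)
print(r.camera_info('wrist'))
for n in ('top','scene'):
  for t in ('bender','stop_pin','bend_arm','clip','clip_eye','post_hole','bench_block','spare_former','bangle','burnisher'):
    try:
        m=r.masks_of(t,n)[:2]
        for d in m:
            ys,xs=np.nonzero(d['pixels']);print(n,t,round(d['p'],2),d['rect'],xs.mean().round(1),ys.mean().round(1))
    except Exception as e: print(t,e)
E
```

```text
[ 0.27064179 -0.59050046  0.24663968] [[ 9.09046391e-01  4.16694145e-01 -8.05229785e-04]
 [ 4.16694901e-01 -9.09045274e-01  1.43144176e-03]
 [-1.35516929e-04 -1.63678211e-03 -9.99998651e-01]] 0.025 [ 0.55855962 -0.17276412 -0.39966798] 0.08689454171998756
scene {'K': array([[417.03554309,   0.        , 314.58963792],
       [  0.        , 417.03554309, 199.43305457],
       [  0.        ,   0.        ,   1.        ]]), 'rvec': array([ 2.49341858,  0.75929216, -0.1989543 ]), 'tvec': array([-0.42902548, -0.27619849,  1.12907235])}
top {'K': array([[393.40205478,   0.        , 312.2218276 ],
       [  0.        , 393.40205478, 202.75469221],
       [  0.        ,   0.        ,   1.        ]]), 'rvec': array([ 2.13029718, -2.11690587,  0.19391896]), 'tvec': array([-0.07623568,  0.54314376,  0.73835425])}
{'K': array([[278.77341889,   0.        , 318.5314724 ],
       [  0.        , 278.77341889, 202.14982237],
       [  0.        ,   0.        ,   1.        ]]), 'mount': array([[ 1.85500322e-04, -9.53564681e-01, -3.01188255e-01,
         8.28862417e-02],
       [ 9.99999916e-01,  2.86689
[... 974 characters left out ...]
9.3, 189.6] 350.6 150.5
scene stop_pin 0.33 [331.7, 125.3, 439.8, 159.3] 388.5 140.1
scene bend_arm 0.62 [328.7, 127.4, 442.1, 163.0] 389.6 139.7
scene clip 0.45 [326.1, 149.9, 345.4, 167.5] 331.3 160.0
scene clip_eye 0.6 [331.8, 155.5, 342.5, 168.6] 331.7 159.5
scene post_hole 0.62 [294.0, 113.8, 441.5, 193.9] 351.8 150.0
scene bench_block 0.97 [169.9, 256.0, 216.0, 302.9] 191.1 280.5
scene spare_former 0.82 [258.9, 331.1, 285.4, 358.3] 269.5 345.5
scene spare_former 0.61 [300.6, 117.4, 441.2, 193.1] 351.6 150.2
scene bangle 0.5 [209.7, 306.0, 246.1, 343.8] 226.2 325.6
scene burnisher 0.81 [229.3, 241.1, 301.8, 269.2] 254.8 251.8
scene burnisher 0.54 [213.6, 305.7, 246.9, 344.3] 227.1 323.7
```

```bash
python3 - <<'E'
import cv2,numpy as np
a=cv2.imread('pics/top0.png');b=cv2.imread('pics/scene0.png')
A=cv2.resize(a[120:280,120:290],None,fx=3.5,fy=3.5,interpolation=cv2.INTER_CUBIC)
cv2.imwrite('pics/topc.png',A)
cv2.imwrite('pics/both.png',np.vstack([cv2.resize(a,(480,300)),cv2.resize(b,(480,300))]))
E
```

```text
(no output)
```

View pics/topc.png

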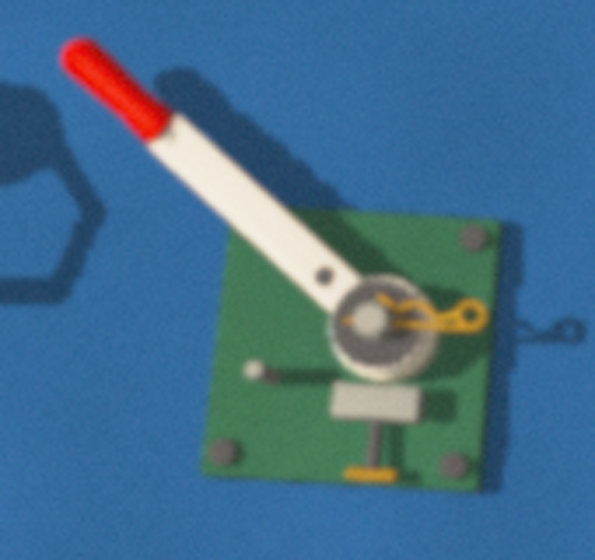

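View pics/both.png

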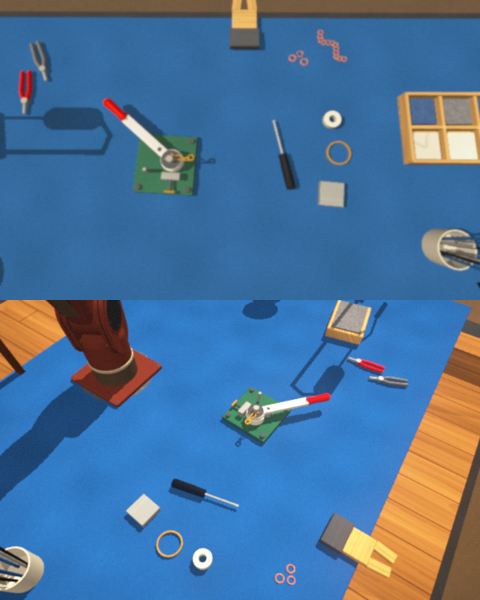

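Top view (crop at 3.5×, offset 120,120): post at about crop (370,320), stop pin (255,369), clip eye (470,315), with the clip pushed image-left. The arm points up-left, and the loose things are well away on the right.

```bash
cat > h.py <<'E'
import numpy as np,cv2
from plant import r
def cam(n,s=None):
    c=r.camera_info(n);K=c['K']
    if n=='wrist':
        T=np.eye(4);T[:3,:3]=s['tcp_rot'];T[:3,3]=s['ee_pos'];M=np.linalg.inv(T@c['mount']);return K,M[:3,:3],M[:3,3]
    return K,cv2.Rodrigues(c['rvec'])[0],c['tvec']
def ray(C,uv,z):
    K,R,t=C;d=R.T@np.linalg.inv(K)@np.array([*uv,1.]);o=-R.T@t;return (o+d*(z-o[2])/d[2])[:2]
def proj(C,P):
    K,R,t=C;p=(K@(R@np.asarray(P,float).T+t[:,None])).T;return p[:,:2]/p[:,2:]
E
python3 - <<'E'
from h import *
C=cam('top')
f=lambda x,y,z:ray(C,(120+x/3.5-.35,120+y/3.5-.35),z)
post=f(370,319,.070);pin=f(255,369,.056);eye=f(470,315,.058)
bolts=[f(*p,.022) for p in((474,238),(455,465),(223,453))]
tip=f(82,57,.045)
for n,v in dict(post=post,pin=pin,eye=eye,b0=bolts[0],b1=bolts[1],b2=bolts[2],tip=tip).items(): print(n,v.round(4),np.linalg.norm(v-post).round(4),np.degrees(np.arctan2(*(v-post)[::-1])).round(1))
print('edge dirs',[np.degrees(np.arctan2(*(f(*a,.016)-f(*b,.016))[::-1])).round(1) for a,b in(((207,473),(478,491)),((207,473),(235,208)),((480,490),(500,220)))])
E
```

```text
post [0.523  0.0961] 0.0 0.0
pin [0.4964 0.1627] 0.0717 111.8
eye [0.5276 0.0424] 0.0539 -85.1
b0 [0.5803 0.0471] 0.0754 -40.5
b1 [0.4454 0.0536] 0.0885 -151.3
b2 [0.4514 0.1887] 0.117 127.7
tip [0.6842 0.2809] 0.2452 48.9
edge dirs [np.float64(86.6), np.float64(177.8), np.float64(177.6)]
```

Call:
apply_moves:
  targets: [0, 0, 0, 0, -0.12, 0, 0, 0, 0, -0.12, 0, 0, 0, 0, -0.12, 0, 0, 0, 0, -0.12, 0, 0, 0, 0, -0.12, 0, 0, 0, 0, -0.12, 0, 0, 0, 0, -0.12, 0, 0, 0, 0, -0.12, 0, 0, 0, 0, -0.12, 0, 0, 0, 0, -0.05]
  force: 40

```text
time_s: 1.93
ee_pos: [0.271, -0.5908, 0.2476]
tcp_rot: [[-0.035, 0.999, -0.0], [0.999, 0.035, -0.0], [-0.0, -0.0, -1.0]]
force: [0.3, -0.7, -0.3]
gripper_width: 0.0281
```

Call:
apply_moves:
  targets: [0, 36, 17, 0, 0.02, 0, 36, 17, 0, 0.02, 0, 36, 17, 0, 0.02, 0, 36, 17, 0, 0.02, 0, 36, 17, 0, 0, 0, 36, 17, 0, 0, 0, 36, 17, 0, 0, 0, 36, 17, 0, 0, 0, 36, 17, 0, 0, 0, 36, 17, 0, 0]

```text
time_s: 2.77
ee_pos: [0.4498, -0.2305, 0.2454]
tcp_rot: [[0.063, 0.998, -0.002], [0.998, -0.063, -0.006], [-0.006, -0.002, -1.0]]
force: [1.0, -0.9, -0.3]
gripper_width: 0.0005
```

Call:
apply_moves:
  targets: [0, 34, 10.5, 7.5, 0, 0, 34, 10.5, 7.5, 0, 0, 34, 10.5, 7.5, 0, 0, 34, 10.5, 7.5, 0, 0, 34, 10.5, 7.5, 0, 0, 34, 10.5, 7.5, 0, 0, 0, 0, 0, 0]

```text
time_s: 3.35
ee_pos: [0.5308, -0.0119, 0.2005]
tcp_rot: [[0.054, 0.999, 0.007], [0.999, -0.054, -0.006], [-0.006, 0.007, -1.0]]
force: [-0.5, 1.2, -0.0]
gripper_width: 0.0003
```

```bash
python3 - <<'E'
from h import *
s=r.sense();print(s['ee_pos'],s['tcp_rot'],s['force'],s['time_s'])
im=r.snapshot('wrist');C=cam('wrist',s)
np.save('s1.npy',dict(s),allow_pickle=True)
a=np.radians(87.2);post=np.array([.523,.0961])
ex=np.array([np.cos(a),np.sin(a)]);ey=np.array([-ex[1],ex[0]])
P=[[*(post+x*ex+y*ey),z] for x,y,z in((0,0,.07),(-.0535,-.007,.062),(.0713*1.02,.0095,.056))]
print(proj(C,P))
cv2.imwrite('pics/w1.png',im)
E
```

```text
[ 0.53076735 -0.01185644  0.20051299] [[ 0.05355597  0.9985422   0.00672524]
 [ 0.99854919 -0.0535162  -0.00596143]
 [-0.00559283  0.00703476 -0.99995962]] [-0.48298373  1.24948536 -0.03483562] 3.35
[[303.05804035  85.44220126]
 [311.81251582 145.55799206]
 [290.86148932  -4.92300259]]
```

View pics/w1.png

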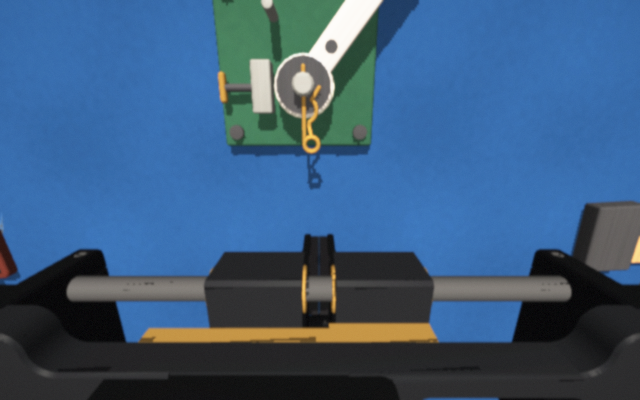

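Wrist view: post top at (303,82), eye at (311.5,144). Both agree with the projected predictions (303,85) and (312,146) to about 3 mm. Space behind the eye is free.

Call:
apply_moves:
  targets: [0, 2, -1.5, 32, 0, 0, 2, -1.5, 32, 0, 0, 2, -1.5, 32, 0, 0, 5, -1.5, 25, 0, 0, 5, 0, 3, 0, 0, 0, 0, 0, 0]

```text
time_s: 3.9
ee_pos: [0.5284, -0.0028, 0.0754]
tcp_rot: [[0.058, 0.998, 0.012], [0.998, -0.058, -0.011], [-0.01, 0.013, -1.0]]
force: [0.1, -0.5, -0.2]
gripper_width: 0.0008
```

Call:
apply_moves:
  targets: [0, 10, -1, 0, 0, 0, 9, -1, 0, 0, 0, 3, -0.5, 0, 0, 0, 0, 0, 0, 0]

```text
time_s: 4.23
ee_pos: [0.5298, 0.0202, 0.0801]
tcp_rot: [[0.06, 0.998, 0.018], [0.998, -0.06, -0.012], [-0.01, 0.019, -1.0]]
force: [0.1, -0.3, -0.6]
gripper_width: 0.0004
```

```bash
python3 - <<'E'
from h import *
s=r.sense();print(s['ee_pos'],s['tcp_rot'],s['force'],s['time_s'])
cv2.imwrite('pics/w2.png',r.snapshot('wrist')[60:360,170:470])
E
```

```text
[0.52976933 0.02024065 0.0801063 ] [[ 0.05995717  0.99804013  0.01791735]
 [ 0.9981463  -0.05975641 -0.011538  ]
 [-0.01044471  0.01857592 -0.9997729 ]] [ 0.07469898 -0.32138891 -0.59342813] 4.2333
```

View pics/w2.png

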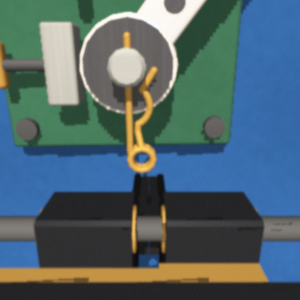

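Wrist crop: the fingers stand just behind the eye, which is about 4 mm to the tool's left. The tool has risen 5 mm, so I'll correct both.

Call:
apply_moves:
  targets: [0, 0, -4, 6, 0, 0, 0, -2, 3, 0, 0, 0, 0, 0, 0]

```text
time_s: 4.53
ee_pos: [0.5248, 0.02, 0.072]
tcp_rot: [[0.06, 0.998, 0.021], [0.998, -0.06, -0.012], [-0.011, 0.022, -1.0]]
force: [0.1, 0.0, 0.3]
gripper_width: 0.0008
```

Call:
apply_moves:
  targets: [0, 2, 0, 0.3, 0, 0, 2, 0, 0.3, 0, 0, 2, 0, 0.3, 0]

```text
time_s: 4.78
ee_pos: [0.5247, 0.0251, 0.0707]
tcp_rot: [[0.062, 0.998, 0.021], [0.998, -0.061, -0.013], [-0.012, 0.022, -1.0]]
force: [0.7, -0.2, -0.1]
gripper_width: 0.0003
```

Call:
apply_moves:
  targets: [0, 2, 0, 0, 0, 0, 2, 0, 0, 0]

```text
time_s: 4.95
ee_pos: [0.5252, 0.0291, 0.0706]
tcp_rot: [[0.062, 0.998, 0.021], [0.998, -0.062, -0.013], [-0.012, 0.022, -1.0]]
force: [0.1, -1.9, 1.2]
gripper_width: 0.0005
```

Call:
apply_moves:
  targets: [0, 2, 0, 0, 0, 0, 2, 0, 0, 0]

```text
time_s: 5.12
ee_pos: [0.5258, 0.0319, 0.0707]
tcp_rot: [[0.063, 0.998, 0.021], [0.998, -0.063, -0.015], [-0.014, 0.022, -1.0]]
force: [-0.5, -6.6, 1.4]
gripper_width: 0.0006
```

Call:
apply_moves:
  targets: [0, 2, 0, 0, 0, 0, 2, 0, 0, 0, 0, 2, 0, 0, 0]

```text
time_s: 5.37
ee_pos: [0.5267, 0.0341, 0.0708]
tcp_rot: [[0.067, 0.998, 0.021], [0.998, -0.066, -0.021], [-0.019, 0.022, -1.0]]
force: [-0.7, -6.0, 0.9]
gripper_width: 0.0007
```

Call:
apply_moves:
  targets: [0, 3, 0, 0, 0, 0, 3, 0, 0, 0, 0, 3, 0, 0, 0]

```text
time_s: 5.62
ee_pos: [0.5275, 0.04, 0.0707]
tcp_rot: [[0.07, 0.997, 0.02], [0.997, -0.07, -0.024], [-0.023, 0.022, -0.999]]
force: [-1.7, -2.9, 1.8]
gripper_width: 0.0004
```

Call:
apply_moves:
  targets: [0, 3, 0, 0, 0, 0, 2, 0, 0, 0]

```text
time_s: 5.78
ee_pos: [0.5278, 0.0464, 0.0706]
tcp_rot: [[0.07, 0.997, 0.02], [0.997, -0.069, -0.023], [-0.022, 0.022, -1.0]]
force: [-0.3, -0.2, 0.3]
gripper_width: 0.0005
```

```bash
python3 - <<'E'
from h import *
s=r.sense();print(s['ee_pos'],s['force'],s['time_s'])
im=r.snapshot('wrist');cv2.imwrite('pics/w3.png',cv2.resize(im[60:300,200:440],None,fx=2.4,fy=2.4,interpolation=cv2.INTER_CUBIC))
E
```

```text
[0.52782007 0.04639878 0.07057223] [-0.2697521  -0.22820924  0.33344246] 5.7833
```

View pics/w3.png

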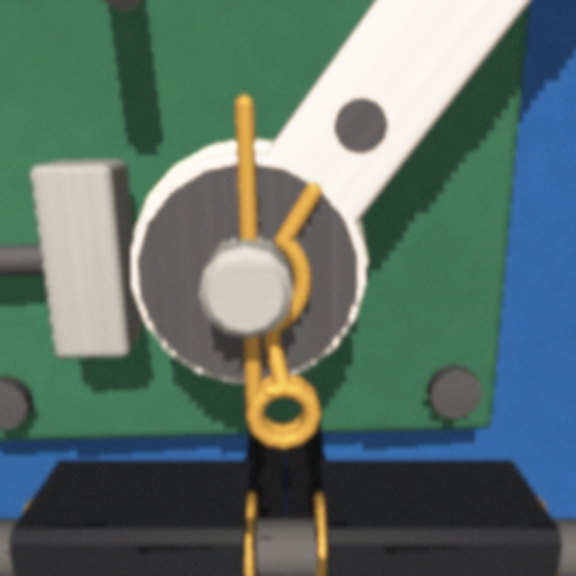

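Wrist crop: the bow hugs the post's right side. Leg tip at crop (244,100), post (247,285), eye (284,411). I'll check this against the home geometry.

```bash
python3 - <<'E'
from h import *
s=r.sense();C=cam('wrist',s);f=lambda x,y,z:ray(C,(200+x/2.4-.3,60+y/2.4-.3),z)
post=f(246,289,.070);eye=f(284,411,.062);tip=f(244,97,.056);was=f(252,265,.054)
a=np.radians(87.2);ex=np.array([np.cos(a),np.sin(a)]);ey=np.array([-ex[1],ex[0]])
for n,v in dict(eye=eye,tip=tip,washer=was).items(): print(n,((v-post)@ex*1e3).round(1),((v-post)@ey*1e3).round(1))
print(post, np.linalg.norm(tip-eye))
E
```

```text
eye -31.8 -7.4
tip 37.9 -0.6
washer 1.6 -0.9
[0.52256419 0.09977963] 0.07003293324200364
```

Call:
apply_moves:
  targets: [0, 1.5, 0, 0, 0, 0, 1.5, 0, 0, 0]

```text
time_s: 6.0
ee_pos: [0.5281, 0.0487, 0.0704]
tcp_rot: [[0.069, 0.997, 0.02], [0.997, -0.069, -0.025], [-0.024, 0.022, -0.999]]
force: [0.8, -9.3, 1.3]
gripper_width: 0.0007
```

Call:
apply_moves:
  targets: [0, -8, 0, 0, 0, 0, -10, 0, 0, 0, 0, -10, 0, 0, 0, 0, 0, 0, 0, 0]

```text
time_s: 6.33
ee_pos: [0.5259, 0.0197, 0.071]
tcp_rot: [[0.067, 0.998, 0.02], [0.997, -0.067, -0.024], [-0.023, 0.022, -1.0]]
force: [1.3, 0.5, 0.3]
gripper_width: 0.0004
```

```bash
python3 - <<'E'
from h import *
s=r.sense();print(s['ee_pos'],s['force'],s['time_s'])
im=r.snapshot('wrist');np.save('s4.npy',dict(s),allow_pickle=True);cv2.imwrite('pics/w4f.png',im)
C=cam('wrist',s);p=proj(C,[[.5226,.0998,.06]])[0].astype(int);print(p)
x,y=max(p[0]-100,0),max(p[1]-90,0);print(x,y)
cv2.imwrite('pics/w4.png',cv2.resize(im[y:y+180,x:x+200],None,fx=3,fy=3,interpolation=cv2.INTER_CUBIC))
E
```

```text
[0.52590456 0.0197174  0.07097233] [1.26775739 0.45395207 0.31008086] 6.3333
[302 122]
202 32
```

View pics/w4.png

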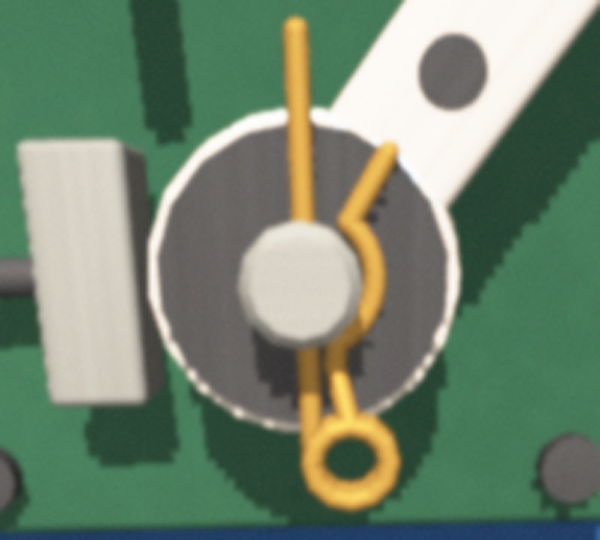

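Wrist crop with the tool withdrawn: bow wraps the post, arc centred near (345,275). Post top (300,283), washer (304,277), eye (351,459), tip end (295,17).

```bash
python3 - <<'E'
from h import *
s=np.load('s4.npy',allow_pickle=True).item();C=cam('wrist',s);f=lambda x,y,z:ray(C,(202+x/3-.33,32+y/3-.33),z)
post=f(300,284,.070);was=f(304,277,.054)
a=np.radians(87.2);ex=np.array([np.cos(a),np.sin(a)]);ey=np.array([-ex[1],ex[0]])
for n,v in dict(eye=f(351,459,.062),tip=f(295,17,.056),bowin=f(342,222,.058),bowout=f(335,345,.058),washer=was).items(): print(n,((v-post)@ex*1e3).round(1),((v-post)@ey*1e3).round(1))
print(post)
E
```

```text
eye -30.8 -7.7
tip 39.8 -0.2
bowin 9.1 -6.9
bowout -11.2 -5.3
washer 0.2 -0.1
[0.52249232 0.09845638]
```

The clip is home: eye -30.8 (nominal -32), tip 39.8 (nominal 40), and it resisted 9 N without moving on. Next I'll go round to the arm's far side.

Call:
apply_moves:
  targets: [0, 0, 0, -25, 0, 0, 0, 0, -20, 0, 0, 27, 22, 0, 0, 0, 27, 22, 0, 0, 0, 27, 22, 0, 0, 0, 27, 22, 0, 0, 0, 27, 20, 0, 0, 0, 0, 0, 0, 0]

```text
time_s: 7.05
ee_pos: [0.6458, 0.1511, 0.1171]
tcp_rot: [[0.078, 0.997, 0.02], [0.997, -0.077, -0.022], [-0.021, 0.022, -1.0]]
force: [-1.3, 0.2, 0.4]
gripper_width: 0.0007
```

Call:
apply_moves:
  targets: [0, 0, 0, 28, 0, 0, 0, 0, 26, 0, 0, 0, 0, 2, 0, 0, 0, 0, 0, 0]

```text
time_s: 7.38
ee_pos: [0.6485, 0.1559, 0.0602]
tcp_rot: [[0.073, 0.997, 0.022], [0.997, -0.073, -0.017], [-0.015, 0.023, -1.0]]
force: [0.4, 0.1, 0.6]
gripper_width: 0.0002
```

```bash
python3 - <<'E'
from h import *
s=r.sense();print(s['ee_pos'],s['force'],s['time_s'])
im=r.snapshot('top');im2=r.snapshot('wrist')
cv2.imwrite('pics/m5.png',np.hstack([cv2.resize(im[120:270,120:270],(400,400)),cv2.resize(im2,(400,250))[:250].copy() if 0 else cv2.copyMakeBorder(cv2.resize(im2,(400,250)),0,150,0,0,0)]))
E
```

```text
[0.64845832 0.15586228 0.06015778] [0.42842787 0.10550353 0.61884764] 7.3833
```

View pics/m5.png

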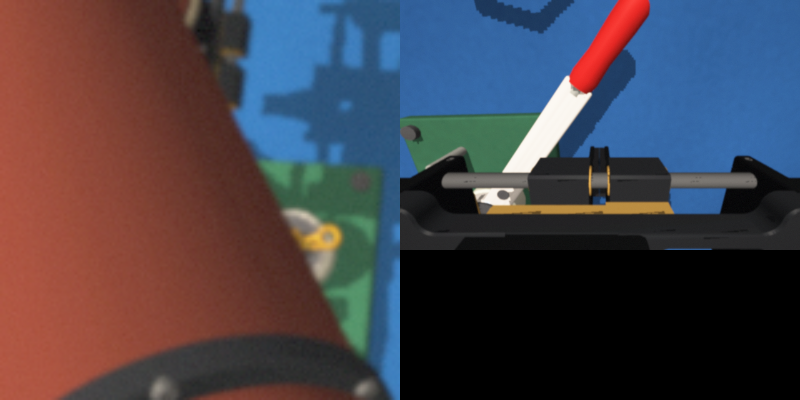

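The fingers are lowered at the arm's far side, clear of the bar, with the grip ahead and to the left. Swinging now.

Call:
apply_moves:
  targets: [0, 6, -9, 0, 0, 0, 6, -9, 0, 0, 0, 6, -9, 0, 0, 0, 6, -9, 0, 0, 0, 6, -9, 0, 0]

```text
time_s: 7.9
ee_pos: [0.6062, 0.1895, 0.065]
tcp_rot: [[0.079, 0.996, 0.031], [0.997, -0.078, -0.017], [-0.014, 0.032, -0.999]]
force: [1.5, -1.7, -1.0]
gripper_width: 0.0005
```

Call:
apply_moves:
  targets: [0, 6, -9, 4, 0, 0, 6, -9, 3, 0, 0, 5, -9, 2, 0, 0, 4, -9, 1, 0]

```text
time_s: 8.23
ee_pos: [0.5684, 0.217, 0.0542]
tcp_rot: [[0.077, 0.996, 0.034], [0.997, -0.076, -0.017], [-0.014, 0.035, -0.999]]
force: [1.6, -1.0, 2.5]
gripper_width: 0.0004
```

Call:
apply_moves:
  targets: [0, 2, -7, -1, 0, 0, 1, -6, -1, 0, 0, 0, -5, 0, 0]

```text
time_s: 8.48
ee_pos: [0.5467, 0.2236, 0.0547]
tcp_rot: [[0.074, 0.997, 0.032], [0.997, -0.073, -0.017], [-0.014, 0.033, -0.999]]
force: [1.3, 0.4, 1.0]
gripper_width: 0.0004
```

Call:
apply_moves:
  targets: [0, 0, -4, 0, 0, 0, 0, -3, 0, 0, 0, 0, -3, 0, 0]

```text
time_s: 8.73
ee_pos: [0.5358, 0.2243, 0.0548]
tcp_rot: [[0.074, 0.997, 0.033], [0.997, -0.074, -0.016], [-0.014, 0.034, -0.999]]
force: [1.4, -0.3, 0.7]
gripper_width: 0.0003
```

Call:
apply_moves:
  targets: [0, 0, -2, 0, 0, 0, 0, -2, 0, 0]

```text
time_s: 8.9
ee_pos: [0.5317, 0.2243, 0.0547]
tcp_rot: [[0.075, 0.997, 0.033], [0.997, -0.074, -0.016], [-0.014, 0.035, -0.999]]
force: [0.9, 0.5, -0.2]
gripper_width: 0.0005
```

Call:
apply_moves:
  targets: [0, 0, -2, 0, 0, 0, 0, -2, 0, 0]

```text
time_s: 9.07
ee_pos: [0.531, 0.2243, 0.0554]
tcp_rot: [[0.076, 0.996, 0.04], [0.997, -0.076, -0.014], [-0.011, 0.041, -0.999]]
force: [11.2, 0.3, -6.3]
gripper_width: 0.0002
```

The stop is felt at 11 N. Backing off.

Call:
apply_moves:
  targets: [0, 0, 3, 0, 0, 0, 0, 12, 0, 0, 0, 0, 15, 0, 0, 0, 0, 0, -35, 0, 0, 0, 0, -35, 0, 0, 0, 0, -35, 0, 0, -20, 0, -20, 0, 0, -20, 0, 0, 0, 0, -20, 0, 0, 0, 0, 0, 0, 0, 0]

```text
time_s: 9.9
ee_pos: [0.5499, 0.1619, 0.1846]
tcp_rot: [[0.075, 0.997, 0.028], [0.997, -0.074, -0.015], [-0.013, 0.029, -1.0]]
force: [0.8, -0.7, 0.1]
gripper_width: 0.0007
```

```bash
python3 - <<'E'
from h import *
s=r.sense();print(s['ee_pos'],s['force'],s['time_s']);np.save('s6.npy',dict(s),allow_pickle=True)
w=r.snapshot('wrist');cv2.imwrite('pics/w6.png',w);sc=r.snapshot('scene');cv2.imwrite('pics/s6.png',sc)
m=cv2.resize(sc[90:210,270:470],(750,450))
cv2.imwrite('pics/m6.png',cv2.copyMakeBorder(w,0,0,0,0,0));cv2.imwrite('pics/m6s.png',m)
E
```

```text
[0.54988741 0.16188169 0.18462128] [ 0.84665619 -0.73633912  0.07349501] 9.9
```

View pics/m6.png

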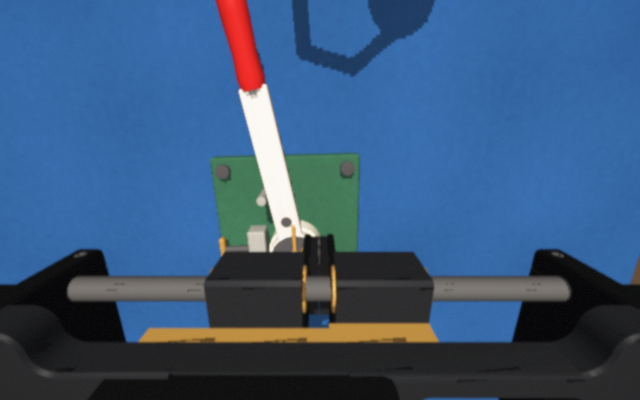

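Wrist view: the bar now lies beside the stop pin at (262,199). I'll back off further for a clear final view of the pin and clip.

Call:
apply_moves:
  targets: [0, -30, -2, -6, 0, 0, -30, -2, -6, 0, 0, -30, -2, -6, 0, 0, -30, -2, 0, 0, 0, -20, -2, 0, 0, 0, 0, 0, 0, 0]

```text
time_s: 10.5
ee_pos: [0.5263, 0.0309, 0.2008]
tcp_rot: [[0.059, 0.998, 0.021], [0.998, -0.059, -0.007], [-0.006, 0.021, -1.0]]
force: [-0.1, -0.9, -1.2]
gripper_width: 0.0004
```

```bash
python3 - <<'E'
from h import *
s=r.sense();print(s['ee_pos'],s['force'],s['time_s']);np.save('s7.npy',dict(s),allow_pickle=True)
w=r.snapshot('wrist');cv2.imwrite('pics/w7.png',w)
C=cam('wrist',s);p=proj(C,[[.5226,.115,.055]])[0].astype(int);x,y=max(p[0]-100,0),max(p[1]-100,0);print(p,x,y)
cv2.imwrite('pics/m7.png',cv2.resize(w[y:y+200,x:x+200],(600,600),interpolation=cv2.INTER_CUBIC))
E
```

```text
[0.52632311 0.03090247 0.20075438] [-0.10497799 -0.90215501 -1.21541159] 10.5
[307 113] 207 13
```

View pics/m7.png

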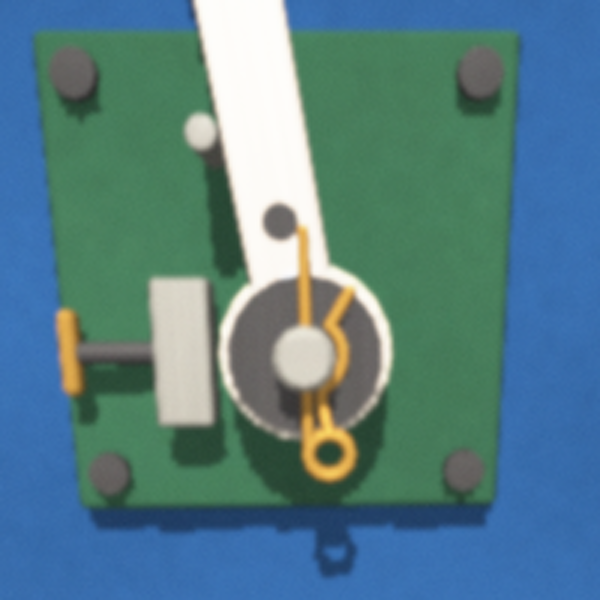

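Crop: the clip hugs the post, and the bar's left edge lies at the pin's (201,132) right side, roughly 1 mm apart by eye. I'll compute it.

```bash
python3 - <<'E'
from h import *
s=np.load('s7.npy',allow_pickle=True).item();C=cam('wrist',s);f=lambda x,y,z:ray(C,(207+x/3-.33,13+y/3-.33),z)
w=cv2.imread('pics/w7.png').astype(int)
# bar edges in rows: bright pixels
L=[];R=[]
for v in range(20,96,3):
    row=w[v,207:330].min(1);b=np.nonzero(row>150)[0]
    g=np.split(b,np.nonzero(np.diff(b)>1)[0]+1);g=max(g,key=len)
    if len(g)>15: 
        L.append(ray(C,(207+g[0]-.5,v),.051));R.append(ray(C,(207+g[-1]+.5,v),.051))
L=np.array(L);R=np.array(R)
def fit(P):
    x,y,_,_=0,0,0,0;d=cv2.fitLine(P.astype(np.float32),cv2.DIST_HUBER,0,.001,.001).ravel();return d[2:],d[:2]*np.sign(d[1])
(cl,dl),(cr,dr)=fit(L),fit(R);cross=lambda a,b:a[0]*b[1]-a[1]*b[0]
post=f(303,357,.07);was=f(306,352,.054);pin=f(201,131,.056)
ang=lambda d:np.degrees(np.arctan2(d[1],d[0]))
print(len(L),'dirs',ang(dl),ang(dr),'width',cross(dl,cl-cr),'pin-left edge',cross(dl,pin-cl),'post-right',cross(dr,post-cr),'post-left',cross(dl,post-cl))
print('pin',np.linalg.norm(pin-post),ang(pin-post),'post',post,was)
a=np.radians(87.2);ex=np.array([np.cos(a),np.sin(a)]);ey=np.array([-ex[1],ex[0]])
for v in(f(330,454,.062),f(302,227,.056)):print((v-post)@ex*1e3,(v-post)@ey*1e3)
E
```

```text
22 dirs 96.63998 96.834236 width 0.026064098 pin-left edge 0.005179801598019683 post-right 0.013077958248071613 post-left -0.01322148121841203
pin 0.07201328950046232 111.44474726615198 post [0.52218665 0.09880864] [0.52294991 0.09933971]
-31.81913462866546 -8.126597035580446
38.533723959165506 -0.289050230702199
```

```bash
python3 -c "
from plant import r
print(r.finish_job())"
```

```text
the job is handed in; nothing more can be done
None
```

The clip is pushed home and the arm has been swung to its stop pin. I handed the job in at about 10.6 s, with the gripper clear of everything.

- **Clip:** I pushed on the rear of the eye with the closed fingers. The push force ran at about 6 N and then dropped to near zero as the clip sprang over. A last touch met 9 N, slightly above the 5 to 8 N insertion range. In the final picture the bow hugs the post. The eye measured 31.8 mm behind the post's axis (nominal 32) and the tip 38.5 mm ahead (nominal 40). An earlier view gave 30.8 and 39.8, so these readings are good to about 1 to 2 mm.
- **Arm:** I pushed it round by the bar until the force jumped to 11 N at the pin, then backed off. In the final picture the bar's edge is 5.2 mm from the pin's centre, where 5.0 mm means touching. The angles hint at about 0.4° short of contact, which is within measuring error. I did not press it a second time.
- **Other things on the bench:** I never went near them, but I took no final picture of them.

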